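Clamp the lug blank with three clicks

TASK

Stand the steel lug blank upright and squarely on the bed between the open jaws of the small clamping fixture, lug up, setting it down gently, centred along the jaws' width. Then turn the black click knob clockwise (seen from above) until the sliding jaw bites and the knob clicks, stop after exactly three clicks, not a fourth, and let go. Do not knock over or shift the file, the oil can or the tray.

Things in the scene. Friction and masses are not known exactly. Their poses are not given: they have to be found in the camera images.
- fixture: Low teal clamping fixture fixed to the bench, base 90 (its x) by 210 (y) by 20 mm; origin centre of its underside, z up. At its -y end the fixed jaw, 56 mm wide along x, flat face at y = -48 mm looking to +y, top z = 50 mm; then the sliding jaw; at the +y end a grey gear housing 66 by 70 mm, top z = 40 mm, with collar and click knob on one vertical axis at x = 0, y = 66 mm.
- bed: Steel bed plate of the fixture between the jaws, 50 by 45 by 2 mm, axes as the fixture's, origin centre of its underside (fixture x = 0, y = -26.5, z = 20 mm); its top, on which the blank stands, is at fixture z = 22 mm. The fixed jaw's face lies at y = -21.5 mm in this frame. The blank's centre must stand within 8 mm of x = 0.
- jaw: Dark steel sliding jaw, 56 (x) by 20 mm (y), top at fixture z = 53 mm; axes as the fixture's; origin on its clamping face (which looks to -y), mid width, at the height of the bed's top. At the start 31 to 36 mm from the fixed jaw. Moves to -y by 5 mm per radian of clockwise collar turn; stays by friction; presses with about 15 to 25 N when the knob's clutch gives.
- jaw_face (a point): Point on the sliding jaw's clamping face, mid width, 30 mm above the bed's top.
- blank: Loose plain steel lug blank, about 0.35 kg, upright: shank 40 (its x) by 24 (y) by 38 mm high, above it centred a flat lug 30 (x) by 16 (y) mm from z = 38 to 76 mm with a 14 mm eye. Origin centre of its underside, z up. The 24 mm thickness goes between the jaws (its x along the fixture's x, either way round); the jaws' tops are 28 and 31 mm above the bed's top, so the lug can be held above them.
- knob_grip (a point): On the axis of the click knob, 79 mm above the fixture's underside, the height to grip its bar. Black disc of radius 19 mm (top at fixture z = 54 mm) with an upright grip bar 42 mm long (this point's x) by 14 mm thick (y), top at fixture z = 92 mm; a white line marks the bar's +x end. Axes turn with the knob. Free turning takes about 0.05 N m.
- knob_mark (a point): Point on the bar's marked (+x) end, 20 mm from the axis, turning with the knob. The knob drives the collar through a clicking clutch, stops every 30 degrees: they turn clockwise together until the jaw is blocked, then the knob clicks on over the still collar, torque peaking at 0.12 to 0.16 N m between stops; let go, it settles in the nearest stop. Turned anticlockwise it clicks back.
- collar_mark (a point): On the axis, top of the bright steel collar (radius 27 mm, fixture z = 46 mm) under the knob; its x points along the collar's long black mark, eleven shorter marks every 30 degrees; axes turn with the collar. At the start the knob's marked end lies over the long mark (no clicks); each click puts it 30 degrees further clockwise, so after three it points along the collar's -y.
- file: Bystander: flat file with a wooden handle, lying, about 310 mm long.
- oil: Bystander: grey can, 56 mm across, 90 mm high, standing.
- tray: Bystander: shallow steel tray, 100 by 150 by 30 mm.
Things that resemble listed ones, but are neither listed nor needed, are in the scene too. There is more than one size of the blank; the one meant has the size given above.

How it is judged:
By the outcome, as a careful person would: the job done as asked, in the order asked, and still so for the second after the job is handed in, with the robot touching nothing.
It also fails if it takes over 69 s, if anything falls off the work surface, if the arm or the gripper's body presses on something with over 40 N, if the wrist force passes 120 N, or if a joint passes its speed limit or range.

ROBOT

A 6-joint arm with a two-finger parallel gripper is mounted at the origin on the work surface. World frame = base frame: x ahead of the robot, y to its left, z up, the work surface at z = 0. Lengths are in m, angles in degrees, forces in N, time in s.
With the tool pointing down it reaches from about 0.3 to 0.75 m from the base axis. Payload 8.5 kg.
Tool frame: the origin (TCP) lies on the centre line of the jaws, within the pads' length; the fingertips stand 19 mm ahead of it and the grasp point (between the pads) is the TCP (env.tcp_to_tips is the z of the fingertips in the tool frame, in m); z points along the fingers, y is the line along which they close (so a half turn about z gives the same grasp; the last joint's range is limited). The gripper opens to 85 mm and grips with 20 to 120 N. Pads are 22 mm wide; open, the fingers measure 114 mm over their backs; the gripper's body (76 mm by 85 mm) begins 54 mm behind the grasp point. The pads swing forward as they close: fully open they stand 13 mm farther back than shut.
Start: joints at [-76.335, 21.807, 74.336, -0, 83.858, -12.336], TCP at [0.241, -0.494, 0.25] pointing down, gripper open.
Joint ranges: [-178.18, 178.18], [-50.72, 133.34], [12.68, 142.11], [-81.47, 261.47], [9.98, 163.14], [-165.26, 165.26]. Speed limits (degrees/s): [136.94, 136.94, 180, 180, 180, 180].

INTERFACE

Orientations are given as a 3x3 rotation matrix whose columns are the frame's x, y, z axes.
In Python, from rig import env gives the robot as it stands.
- The arm moves only by the tool servo_tool, never from a script. Its argument "steps" is a list of rows, each an object of numbers: "tx", "ty", "tz": the shift along the world's x, y, z in cm; "yaw": the turn about the world's z in degrees; "claw": the finger opening in cm, from 0 to 8.54. In form: [{"tx": .., "ty": .., "tz": .., "yaw": .., "claw": ..}, ...]. A call has 1 to 20 rows; each row shifts and turns the commanded pose from where the row before left it; what a row does not reach is not made up. A row lasts 1/10 s, in which the tool goes at most 50 mm and 8.59 degrees, less where a joint would pass 70% of its speed; a pose out of reach is approached as far as the arm can. A call with a gripper value outside its range is refused whole. The fingers move at their own pace and stop on an object; "newtons" is the grip in N (left out, the last holds). Time passes only in rows, so rows that do not move let the fingers close. It gives the time, the measured TCP pose, the force, the opening and the grip force at its end, in the units of the state.
- env.observe(): the state, without advancing time (a new reading comes with each control period).
- env.get_image(name): name is "scene" or "top"; returns (picture, depth): 400x640x3 uint8, red, green, blue; 400x640 float32, m along the optical axis (not along the pixel's ray), 0 where there is no reading.
- env.camera_model(name): a dict with "fovy" (degrees; the focal length in pixels is half the picture's height over the tangent of half this angle, whatever the lens; pixels are square), "cx", "cy" (the principal point, pixels), "T" (4x4, takes a point from camera to world coordinates). Camera axes: x right, y down, z forward; pixel columns grow to the right and rows downward; lengths in m; the calibration is good to about 2 mm. A picture is of the moment at which its call begins. camera_model takes no time and is no camera call.
- env.close_job(): hands the job in; it is judged then, once.
The state is a dict: "time_s": time; "q": joint angles; "qvel": joint speeds; "joint_efforts": joint torques, N m; "position": TCP position; "tool_rot": TCP orientation; "ft_force": force on the tool from outside, world axes, zero at the start; "wrist_torque": the same for the moment, N m; "grip_width": finger opening in m; "gripper_force": force on a finger pad.
Only numpy, scipy, OpenCV 4.12 (cv2) and the standard library are available. Lean on these libraries where they do the work, as an engineer would, in place of code of your own. Each camera call takes 0.05 s, during which the arm holds its last target. There are 200 camera calls.

## Working session

There is one attempt and no reset: what is moved stays moved. The work goes in short steps, Python scripts to look and compute and a tool call to move; the robot and the scene stay as the last step left them, time stands still between calls to the robot, and variables do not carry over. Pictures are saved under pics/ and viewed, at most 10 in all, crops included, and the job is handed in when it is done.

Besides the shell and the picture viewer there is one more tool, called after "Call:" by a JSON object that holds its "api" and its "payload". servo_tool: Moves the arm, as the interface text tells. Its arguments: {"type":"object","properties":{"steps":{"type":"array"},"newtons":{"type":"number"}},"required":["steps"]}

```bash
ls; mkdir -p pics; cat > h.py <<'E'
import numpy as np,cv2
from rig import env
def save(n,p): cv2.imwrite('pics/'+n,cv2.cvtColor(p,cv2.COLOR_RGB2BGR))
def cam(n):
    m=env.camera_model(n); return m,200/np.tan(np.radians(m['fovy']/2)),np.array(m['T'])
def ray(n,u,v,z):
    m,f,T=cam(n); d=T[:3,:3]@np.array([(u-m['cx'])/f,(v-m['cy'])/f,1]); o=T[:3,3]
    return o+d*(z-o[2])/d[2]
def cloud(n,D):
    m,f,T=cam(n); v,u=np.mgrid[:400,:640]
    P=np.stack([(u-m['cx'])/f*D,(v-m['cy'])/f*D,D],-1)@T[:3,:3].T+T[:3,3]
    P[D==0]=np.nan; return P
E
python3 - <<'E'
from h import *
for n in('scene','top'):
    p,d=env.get_image(n); save(n+'0.png',p); np.savez('pics/%s0.npz'%n,p=p,d=d); m,f,T=cam(n); print(n,m,f)
print(env.observe())
E
```

```text
pics
scene {'fovy': 49.48324143075041, 'cx': 318.9038486364946, 'cy': 208.37712446968814, 'T': array([[-0.78945382,  0.46618392, -0.39929341,  0.97882198],
       [ 0.6138073 ,  0.59766512, -0.51578775,  0.48117711],
       [-0.00180821, -0.65227982, -0.7579761 ,  0.74483304],
       [ 0.        ,  0.        ,  0.        ,  1.        ]])} 434.0004652704801
top {'fovy': 48.054363481247655, 'cx': 320.0875996216431, 'cy': 199.24017730107465, 'T': array([[-0.02792867, -0.98245777,  0.18438202,  0.43540489],
       [-0.99953287,  0.02515718, -0.01735394,  0.03341888],
       [ 0.01241098, -0.18478056, -0.98270144,  1.10885701],
       [ 0.        ,  0.        ,  0.        ,  1.        ]])} 448.6344327188845
{'time_s': 0.1, 'q': array([-7.63339695e+01,  2.18385269e+01,  7.43772969e+01,  2.22256889e-03,
        8.38583964e+01, -1.23362176e+01]), 'qvel': array([-0.08874065, -0.03949293, -0.1446864 ,  0.03067362, -0.06528467,
        0.03400586]), 'joint_efforts': array([ 6.06951508e-03, -4.49219441e+01, -2.31658190e+01, -4.70085411e-05,
        3.62513230e-03, -3.33088769e-05]), 'position': array([ 0.24107254, -0.49410561,  0.24977874]), 'tool_rot': array([[ 8.98778718e-01,  4.38402492e-01, -2.68573962e-04],
       [ 4.38402461e-01, -8.98777878e-01,  1.26782491e-03],
       [ 3.14429264e-04, -1.25723753e-03, -9.99999160e-01]]), 'ft_force': array([-0.0012569 , -0.36018231, -0.42802551]), 'wrist_torque': array([ 0.00765835,  0.00428638, -0.0019252 ]), 'gripper_force': 0.0, 'grip_width': 0.08528988773828126}
```

View pics/top0.png

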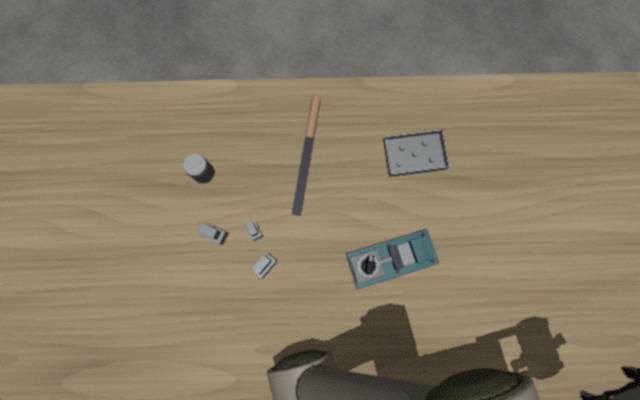

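View pics/scene0.png

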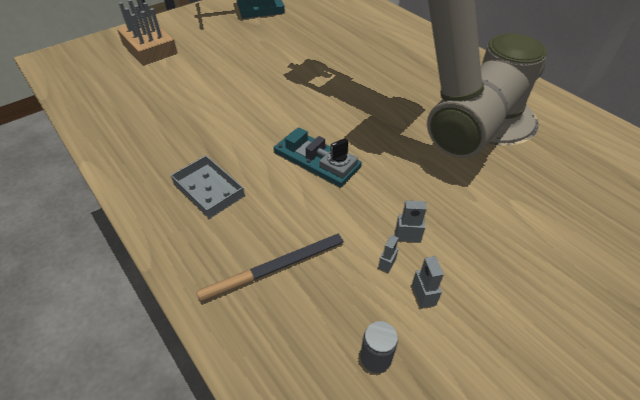

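The top view shows the fixture at about (392,258), three standing blanks at (213,234), (254,231) and (264,265), the oil can at (199,167), the file and the tray. The scene view confirms the three blanks are upright. Next I measure the blanks and the fixture.

```bash
python3 - <<'E'
from h import *
Z={n:np.load(f'pics/{n}0.npz') for n in('scene','top')}
C={n:cloud(n,Z[n]['d']) for n in Z}
for n,c in(('top',(213,234)),('top',(254,231)),('top',(264,265)),('scene',(411,225)),('scene',(389,256)),('scene',(427,284))):
    u,v=c; P=C[n]; m=(P[...,2]>.008).astype(np.uint8)
    _,L,s,_=cv2.connectedComponentsWithStats(m); l=L[v,u]; Q=P[L==l]
    print(n,c,'n',len(Q),'zmax',np.percentile(Q[:,2],[50,95,99]).round(4))
    for lo,hi in((.01,.09),(.03,.042),(.05,.09)):
        q=Q[(Q[:,2]>lo)&(Q[:,2]<hi)]
        if len(q)>4:
            r=cv2.minAreaRect((q[:,:2]*1000).astype(np.float32)); print('  ',lo,len(q),np.round(r[0],1),np.round(r[1],1),round(r[2],1))
# fixture
P=C['top'];hsv=cv2.cvtColor(Z['top']['p'],cv2.COLOR_RGB2HSV)
m=(hsv[...,0]>75)&(hsv[...,0]<105)&(hsv[...,1]>90); m[:, :300]=0;m[:,460:]=0
q=P[m]; print('fix',m.sum(),np.nanpercentile(q,[5,50,95],axis=0).round(4))
ys,xs=np.nonzero(m); r=[ray('top',x,y,.02) for x,y in zip(xs,ys)]
rr=cv2.minAreaRect((np.array(r)[:,:2]*1000).astype(np.float32)); print(rr)
for n,(a,b,c,d) in(('top',(335,220,450,300)),('scene',(265,120,370,195))):
    save(n+'c.png',cv2.resize(Z[n]['p'][b:d,a:c],None,fx=6,fy=6,interpolation=cv2.INTER_CUBIC)); 
a=cv2.imread('pics/scenec.png');b=cv2.imread('pics/topc.png'); w=790
cv2.imwrite('pics/both0.png',np.vstack([cv2.resize(x,(480,290 if i else 340)) for i,x in enumerate((b,a))])[:600])
np.set_printoptions(linewidth=200)
print((P[225:300:3,345:440:5,2]*1000).round(0))
E
```

```text
top (213, 234) n 388 zmax [0.0745 0.1046 0.1056]
   0.01 206 [559.9 271.7] [54.1 31.8] 63.8
   0.03 14 [548.3 248.5] [ 2.4 31.6] 62.9
   0.05 115 [559.4 271.1] [52.3 31.5] 64.0
top (254, 231) n 200 zmax [0.0623 0.0781 0.0801]
   0.01 199 [565.4 175.7] [39.6 24.1] 23.5
   0.03 63 [565.5 175.9] [39.4 23.9] 22.9
   0.05 110 [566.  175.6] [30.4 16.2] 23.1
top (264, 265) n 368 zmax [0.0901 0.104  0.1057]
   0.01 180 [481.  151.5] [32.3 53.6] 47.4
   0.03 11 [477.1 135.1] [10.  41.5] 63.2
   0.05 107 [481.1 151.1] [30.8 52.3] 50.1
scene (411, 225) n 1406 zmax [0.0515 0.1013 0.1026]
   0.01 1138 [525.8 172.8] [121.8  60.2] 27.2
   0.03 215 [535.5 169.3] [109.3  60.7] 19.2
   0.05 510 [522.9 172.9] [115.6  57.8] 28.7
scene (389, 256) n 1406 zmax [0.0515 0.1013 0.1026]
   0.01 1138 [525.8 172.8] [121.8  60.2] 27.2
   0.03 215 [535.5 169.3] [109.3  60.7] 19.2
   0.05 510 [522.9 172.9] [115.6  57.8] 28.7
scene (427, 284) n 1086 zmax [0.0567 0.1017 0.1028]
   0.01 759 [564.  270.8] [56.9 32.5] 65.9
   0.03 109 [576.2 273.2] [26.8 60. ] 5.5
   0.05 342 [563.7 272.5] [51.8 31.7] 63.9
fix 212 [[ 0.
[... 1454 characters left out ...]
0. 41. 48. 92. 46. 40. 39. 19. 18. 21. 21.  2. -1. -1.  2.  2. -3.]
 [-2.  3. 27. 41. 44. 49. 40. 38. 18. 20. 23.  1. -0.  1.  1.  1.  1. -3. -0.]
 [-1. -0. 16. 43. 40. 38. 23. 22. 21.  2.  0.  0.  2.  2.  0. -2. -0. -1. -0.]
 [ 1. -2. 21. 39. 21. 20. 18. 17.  4.  1.  1.  1.  0. -3.  2.  5.  2. -2.  2.]
 [-2. -1.  0. 17. 21. 17. -1.  2.  3.  0. -0.  4. -1.  2. -0.  2.  3. -1.  3.]
 [ 4. -2. -1. 19. -1. -1. -1. -1.  2. -0.  2. nan  0. -3. -3. -0. -7. -6. -0.]
 [-1. -3.  1. -3. -3. -1.  1.  4. -1. -2.  0.  3. -1.  3.  0.  1. -6. -3. -0.]
 [-1.  3. -2.  0. -1.  0. -1.  4. -4. -0. -2. -0. -0.  3. -0. -1. -1. -1. -3.]
 [ 3.  1. -4. -1. -2.  2. -4. -0. -1.  1. -1. -4. -2.  1. -6. -1.  1.  2.  2.]]
```

View pics/topc.png

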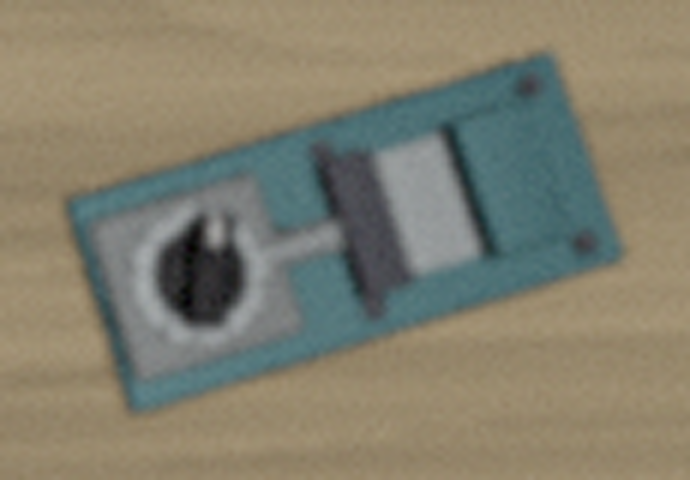

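The target is the middle blank at (565,176): it measures 39.5 x 24 mm with its top at 78 mm. The top crop shows the fixture with its jaws open. The white mark on the knob is at crop (215,235), which means it points to world +x. Now I get the exact fixture pose.

```bash
cat >> h.py <<'E'
def fixt(P,verbose=1):
    sub=np.zeros(P.shape[:2],bool); sub[215:305,335:450]=1
    q=P[sub&(P[...,2]>.010)&(P[...,2]<.06)]
    r=cv2.minAreaRect((q[:,:2]*1000).astype(np.float32)); return r
E
python3 - <<'E'
from h import *
Z=np.load('pics/top0.npz');P=cloud('top',Z['d']);p=Z['p']
print('rect',fixt(P))
# edges via line fit of corner pixels at z=.02
c=[(68,200),(550,52),(622,258),(132,410)]
W=np.array([ray('top',335+(x+.5)/6-.5,220+(y+.5)/6-.5,.02)[:2] for x,y in c]);print(W.round(4),W.mean(0))
print([np.linalg.norm(W[i]-W[i-1]).round(4) for i in range(4)])
for i,j in((1,0),(2,3)):
    d=W[j]-W[i];print('y ang',np.degrees(np.arctan2(d[1],d[0])))
sub=np.zeros(P.shape[:2],bool); sub[215:305,335:450]=1
k=P[sub&(P[...,2]>.085)];print('knob top',len(k),cv2.minAreaRect((k[:,:2]*1000).astype(np.float32)),k.mean(0))
v=p[...,:].min(-1);ys,xs=np.nonzero(sub&(P[...,2]>.07)&(v>120));print('mark',[ray('top',x,y,.092)[:2].round(4) for x,y in zip(xs,ys)])
o=(W.mean(0));a=np.radians(np.degrees(np.arctan2(*(W[0]-W[1]+W[3]-W[2])[::-1]))-90)
R=np.array([[np.cos(a),-np.sin(a)],[np.sin(a),np.cos(a)]]);print('a',np.degrees(a))
F=np.dstack([(P[...,:2]-o)@R,P[...,2:]])
for n,lo,hi,y0,y1 in(('housing',.037,.049,.02,.12),('fixjaw',.046,.055,-.12,-.035),('sljaw',.047,.058,-.03,.025),('bedx',.018,.027,-.045,-.02)):
    q=F[sub&(F[...,2]>lo)&(F[...,2]<hi)&(F[...,1]>y0)&(F[...,1]<y1)]
    print(n,len(q),np.percentile(q,[2,50,98],axis=0).round(4)[:,:2].tolist())
E
```

```text
rect ((490.68267822265625, -156.96978759765625), (90.14021301269531, 209.97610473632812), 15.443304061889648)
[[ 0.5061 -0.0445]
 [ 0.5608 -0.2435]
 [ 0.4769 -0.2666]
 [ 0.4225 -0.0668]] [ 0.49158957 -0.15536477]
[np.float64(0.0866), np.float64(0.2064), np.float64(0.0871), np.float64(0.2071)]
y ang 105.36960247291175
y ang 105.23030010131511
knob top 122 ((473.19085693359375, -92.85688781738281), (13.808748245239258, 40.60198211669922), 86.38370513916016) [ 0.47247815 -0.09302495  0.09125375]
mark [array([ 0.4931, -0.0935]), array([ 0.493 , -0.0957]), array([ 0.4908, -0.0934]), array([ 0.4908, -0.0956]), array([ 0.4886, -0.0933]), array([ 0.4885, -0.0955]), array([ 0.4864, -0.0931]), array([ 0.4863, -0.0954]), array([ 0.4841, -0.093 ]), array([ 0.4841, -0.0953]), array([ 0.4573, -0.0985]), array([ 0.4551, -0.0984]), array([ 0.4529, -0.096 ])]
a 15.299829649319847
housing 573 [[-0.0331, 0.0267], [-0.0021, 0.0683], [0.0299, 0.0983]]
fixjaw 292 [[-0.0274, -0.0784], [-0.0014, -0.0639], [0.0258, -0.0498]]
sljaw 213 [[-0.0281, -0.0148], [-0.0013, -0.0047], [0.0256, 0.0049]]
bedx 328 [[-0.0438, -0.0445], [-0.0015, -0.0329], [0.041, -0.0217]]
```

Blank: (0.5655, 0.1757), long axis at 23.2°. Fixture: origin (0.4907, -0.1570), yaw 15.35°. Knob: (0.473, -0.093), bar x at -3.6°. The gap between the jaws is about 34.5 mm. I now move above the blank.

Call:
{"api": "servo_tool", "payload": {"steps": [{"tx": 1.6, "ty": 3.35, "claw": 4.5, "yaw": -2.8}, {"tx": 1.6, "ty": 3.35}, {"tx": 1.6, "ty": 3.35}, {"tx": 1.6, "ty": 3.35}, {"tx": 1.6, "ty": 3.35}, {"tx": 1.6, "ty": 3.35}, {"tx": 1.6, "ty": 3.35}, {"tx": 1.6, "ty": 3.35}, {"tx": 1.6, "ty": 3.35}, {"tx": 1.6, "ty": 3.35}, {"tx": 1.6, "ty": 3.35}, {"tx": 1.6, "ty": 3.35}, {"tx": 1.6, "ty": 3.35}, {"tx": 1.6, "ty": 3.35}, {"tx": 1.6, "ty": 3.35}, {"tx": 1.6, "ty": 3.35}, {"tx": 1.6, "ty": 3.35}, {"tx": 1.6, "ty": 3.35}, {"tx": 1.8, "ty": 3.35}, {"tx": 1.8, "ty": 3.3}], "newtons": 40}}

```text
invalid input at $.steps[0]: expected keys tx, ty, tz, yaw, claw
```

Call:
{"api": "servo_tool", "payload": {"steps": [{"claw": 4.5}, {"claw": 4.5}, {"claw": 4.5}]}}

```text
invalid input at $.steps[0]: expected keys tx, ty, tz, yaw, claw
```

Call:
{"api": "servo_tool", "payload": {"steps": [{"tx": 1.6, "ty": 3.35, "tz": 0, "yaw": -2.8, "claw": 4.5}, {"tx": 1.6, "ty": 3.35, "tz": 0, "yaw": 0, "claw": 4.5}, {"tx": 1.6, "ty": 3.35, "tz": 0, "yaw": 0, "claw": 4.5}, {"tx": 1.6, "ty": 3.35, "tz": 0, "yaw": 0, "claw": 4.5}, {"tx": 1.6, "ty": 3.35, "tz": 0, "yaw": 0, "claw": 4.5}, {"tx": 1.6, "ty": 3.35, "tz": 0, "yaw": 0, "claw": 4.5}, {"tx": 1.6, "ty": 3.35, "tz": 0, "yaw": 0, "claw": 4.5}, {"tx": 1.6, "ty": 3.35, "tz": 0, "yaw": 0, "claw": 4.5}, {"tx": 1.6, "ty": 3.35, "tz": 0, "yaw": 0, "claw": 4.5}, {"tx": 1.6, "ty": 3.35, "tz": 0, "yaw": 0, "claw": 4.5}, {"tx": 1.6, "ty": 3.35, "tz": 0, "yaw": 0, "claw": 4.5}, {"tx": 1.6, "ty": 3.35, "tz": 0, "yaw": 0, "claw": 4.5}, {"tx": 1.6, "ty": 3.35, "tz": 0, "yaw": 0, "claw": 4.5}, {"tx": 1.6, "ty": 3.35, "tz": 0, "yaw": 0, "claw": 4.5}, {"tx": 1.6, "ty": 3.35, "tz": 0, "yaw": 0, "claw": 4.5}, {"tx": 1.6, "ty": 3.35, "tz": 0, "yaw": 0, "claw": 4.5}, {"tx": 1.6, "ty": 3.35, "tz": 0, "yaw": 0, "claw": 4.5}, {"tx": 1.7, "ty": 3.35, "tz": 0, "yaw": 0, "claw": 4.5}, {"tx": 1.8, "ty": 3.35, "tz": 0, "yaw": 0, "claw": 4.5}, {"tx": 1.8, "ty": 3.3, "tz": 0, "yaw": 0, "claw": 4.5}], "newtons": 40}}

```text
time_s: 2.1
position: [0.5664, 0.1768, 0.25]
tool_rot: [[0.919, 0.394, -0.001], [0.394, -0.919, -0.0], [-0.001, -0.0, -1.0]]
ft_force: [0.8, 0.0, -0.2]
grip_width: 0.045
gripper_force: 0.0
```

Call:
{"api": "servo_tool", "payload": {"steps": [{"tx": 0, "ty": 0, "tz": -2, "yaw": 0, "claw": 4.5}, {"tx": 0, "ty": 0, "tz": -3, "yaw": 0, "claw": 4.5}, {"tx": 0, "ty": 0, "tz": -2, "yaw": 0, "claw": 4.5}, {"tx": 0, "ty": 0, "tz": 0, "yaw": 0, "claw": 4.5}, {"tx": 0, "ty": 0, "tz": 0, "yaw": 0, "claw": 4.5}]}}

```text
time_s: 2.6
position: [0.5663, 0.1752, 0.1808]
tool_rot: [[0.919, 0.394, 0.0], [0.394, -0.919, 0.0], [0.0, 0.0, -1.0]]
ft_force: [0.7, -1.1, -0.0]
grip_width: 0.0446
gripper_force: 0.0
```

Call:
{"api": "servo_tool", "payload": {"steps": [{"tx": -0.05, "ty": 0.05, "tz": -2.5, "yaw": 0, "claw": 4.5}, {"tx": 0, "ty": 0, "tz": -2.5, "yaw": 0, "claw": 4.5}, {"tx": 0, "ty": 0, "tz": -2.5, "yaw": 0, "claw": 4.5}, {"tx": 0, "ty": 0, "tz": -2.5, "yaw": 0, "claw": 4.5}, {"tx": 0, "ty": 0, "tz": -1, "yaw": 0, "claw": 4.5}, {"tx": 0, "ty": 0, "tz": -0.95, "yaw": 0, "claw": 4.5}, {"tx": 0, "ty": 0, "tz": 0, "yaw": 0, "claw": 4.5}, {"tx": 0, "ty": 0, "tz": 0, "yaw": 0, "claw": 4.5}]}}

```text
time_s: 3.4
position: [0.5662, 0.1758, 0.0619]
tool_rot: [[0.919, 0.394, 0.002], [0.394, -0.919, 0.0], [0.002, 0.001, -1.0]]
ft_force: [0.1, -0.9, 0.3]
grip_width: 0.0452
gripper_force: 0.0
```

```bash
python3 - <<'E'
from h import *
p,d=env.get_image('scene'); save('g1.png',cv2.resize(p[150:330,330:530],None,fx=3,fy=3))
print(env.observe()['position'])
E
```

```text
[0.56624472 0.17575621 0.06199716]
```

View pics/g1.png

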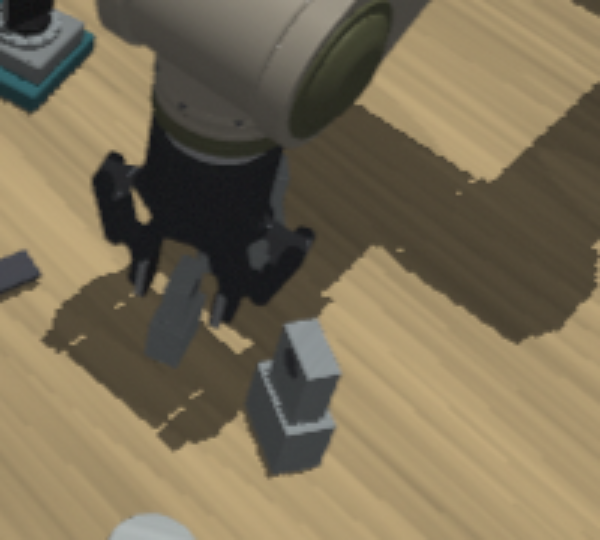

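The fingers straddle the lug of the middle blank at crop (178,310), and the neighbouring blanks are clear. I close and lift.

Call:
{"api": "servo_tool", "payload": {"steps": [{"tx": 0, "ty": 0, "tz": 0, "yaw": 0, "claw": 1.0}, {"tx": 0, "ty": 0, "tz": 0, "yaw": 0, "claw": 1.0}, {"tx": 0, "ty": 0, "tz": 0, "yaw": 0, "claw": 1.0}, {"tx": 0, "ty": 0, "tz": 0, "yaw": 0, "claw": 1.0}, {"tx": 0, "ty": 0, "tz": 0, "yaw": 0, "claw": 1.0}, {"tx": 0, "ty": 0, "tz": 0, "yaw": 0, "claw": 1.0}], "newtons": 50}}

```text
time_s: 4.05
position: [0.5659, 0.1757, 0.0615]
tool_rot: [[0.919, 0.394, 0.001], [0.394, -0.919, 0.0], [0.001, 0.0, -1.0]]
ft_force: [-0.9, -0.0, 5.8]
grip_width: 0.0156
gripper_force: 50.3
```

Call:
{"api": "servo_tool", "payload": {"steps": [{"tx": 0, "ty": 0, "tz": 0.5, "yaw": 0, "claw": 1.0}, {"tx": 0, "ty": 0, "tz": 1.5, "yaw": 0, "claw": 1.0}, {"tx": 0, "ty": 0, "tz": 3, "yaw": 0, "claw": 1.0}, {"tx": 0, "ty": 0, "tz": 4, "yaw": 0, "claw": 1.0}, {"tx": 0, "ty": 0, "tz": 4, "yaw": 0, "claw": 1.0}, {"tx": 0, "ty": 0, "tz": 2, "yaw": 0, "claw": 1.0}, {"tx": 0, "ty": 0, "tz": 0, "yaw": 0, "claw": 1.0}, {"tx": 0, "ty": 0, "tz": 0, "yaw": 0, "claw": 1.0}]}}

```text
time_s: 4.85
position: [0.565, 0.1756, 0.2094]
tool_rot: [[0.919, 0.394, -0.002], [0.394, -0.919, -0.0], [-0.002, -0.001, -1.0]]
ft_force: [0.0, 0.1, -4.1]
grip_width: 0.0152
gripper_force: 49.1
```

Call:
{"api": "servo_tool", "payload": {"steps": [{"tx": -0.3, "ty": -1.6, "tz": 0, "yaw": -0.7, "claw": 1.0}, {"tx": -0.6, "ty": -3.2, "tz": 0, "yaw": -0.7, "claw": 1.0}, {"tx": -0.6, "ty": -3.3, "tz": 0, "yaw": -0.7, "claw": 1.0}, {"tx": -0.6, "ty": -3.3, "tz": 0, "yaw": -0.7, "claw": 1.0}, {"tx": -0.6, "ty": -3.3, "tz": 0, "yaw": -0.7, "claw": 1.0}, {"tx": -0.6, "ty": -3.3, "tz": 0, "yaw": -0.7, "claw": 1.0}, {"tx": -0.6, "ty": -3.3, "tz": 0, "yaw": -0.7, "claw": 1.0}, {"tx": -0.6, "ty": -3.3, "tz": 0, "yaw": -0.7, "claw": 1.0}, {"tx": -0.6, "ty": -3.3, "tz": 0, "yaw": -0.7, "claw": 1.0}, {"tx": -0.6, "ty": -3.3, "tz": 0, "yaw": -0.7, "claw": 1.0}, {"tx": -0.6, "ty": -3.2, "tz": 0, "yaw": -0.85, "claw": 1.0}, {"tx": -0.3, "ty": -1.8, "tz": 0, "yaw": 0, "claw": 1.0}, {"tx": 0, "ty": 0, "tz": 0, "yaw": 0, "claw": 1.0}, {"tx": 0, "ty": 0, "tz": 0, "yaw": 0, "claw": 1.0}, {"tx": 0, "ty": 0, "tz": 0, "yaw": 0, "claw": 1.0}]}}

```text
time_s: 6.35
position: [0.4993, -0.1856, 0.2102]
tool_rot: [[0.964, 0.265, -0.001], [0.265, -0.964, 0.001], [-0.001, -0.001, -1.0]]
ft_force: [-1.1, -0.6, -4.7]
grip_width: 0.0155
gripper_force: 49.4
```

Call:
{"api": "servo_tool", "payload": {"steps": [{"tx": 0, "ty": 0, "tz": -1.5, "yaw": 0, "claw": 1.0}, {"tx": 0, "ty": 0, "tz": -2, "yaw": 0, "claw": 1.0}, {"tx": 0, "ty": 0, "tz": -1.5, "yaw": 0, "claw": 1.0}, {"tx": 0, "ty": 0, "tz": 0, "yaw": 0, "claw": 1.0}, {"tx": 0, "ty": 0, "tz": 0, "yaw": 0, "claw": 1.0}, {"tx": 0, "ty": 0, "tz": 0, "yaw": 0, "claw": 1.0}]}}

```text
time_s: 6.95
position: [0.5, -0.1862, 0.1618]
tool_rot: [[0.964, 0.265, 0.001], [0.265, -0.964, -0.001], [0.001, 0.001, -1.0]]
ft_force: [-0.6, -0.5, -3.7]
grip_width: 0.0155
gripper_force: 49.4
```

```bash
python3 - <<'E'
from h import *
o=env.observe();print(o['position'],o['tool_rot'][:,1], np.degrees(np.arctan2(*o['tool_rot'][1::-1,1])))
p,d=env.get_image('scene');np.savez('pics/s2.npz',p=p,d=d)
p2,d2=env.get_image('top');np.savez('pics/t2.npz',p=p2,d=d2)
a=cv2.resize(p[80:210,250:390],None,fx=4,fy=4);save('g2.png',a)
E
```

```text
[ 0.50004097 -0.18619397  0.16175358] [ 0.26531889 -0.96415993  0.00123229] -74.61408590018439
```

View pics/g2.png

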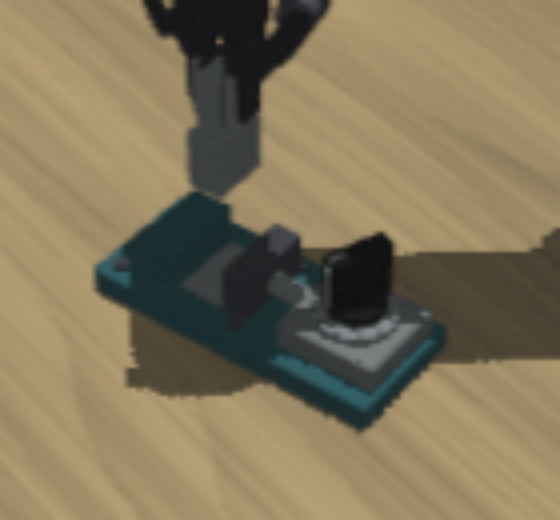

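The blank hangs upright above the bed (crop 222,150) and the jaws are open below. I check the fixture position from the other camera before lowering.

```bash
python3 - <<'E'
from h import *
a=np.radians(15.35);R=np.array([[np.cos(a),-np.sin(a)],[np.sin(a),np.cos(a)]]);o=np.array([.4907,-.1570])
for f,n in(('scene0','scene'),('s2','scene'),('t2','top')):
    P=cloud(n,np.load(f'pics/{f}.npz')['d']);F=np.dstack([(P[...,:2]-o)@R,P[...,2:]])
    for nm,lo,hi,y0,y1 in(('fixjaw',.046,.055,-.12,-.035),('sljaw',.048,.058,-.03,.025),('knob',.086,.098,.03,.1),('heldshank',.103,.13,-.06,-.0),('heldlug',.14,.175,-.06,0)):
        q=F[(F[...,2]>lo)&(F[...,2]<hi)&(F[...,1]>y0)&(F[...,1]<y1)&(abs(F[...,0])<.04)]
        if len(q)>8: print(f,nm,len(q),(np.percentile(q,[2,50,98],axis=0)*1000).round(1).tolist())
E
```

```text
scene0 fixjaw 186 [[-22.9, -77.7, 46.3], [4.1, -62.6, 49.2], [29.9, -48.6, 52.0]]
scene0 sljaw 145 [[-23.7, -14.6, 48.4], [4.0, -4.1, 52.0], [29.6, 5.3, 54.7]]
scene0 knob 94 [[-17.8, 54.3, 86.3], [3.8, 66.2, 90.6], [22.4, 76.4, 93.5]]
s2 fixjaw 187 [[-22.9, -77.6, 46.3], [3.4, -62.9, 49.2], [30.4, -48.7, 51.9]]
s2 sljaw 147 [[-24.3, -14.4, 48.4], [2.7, -3.0, 52.1], [29.5, 5.9, 54.7]]
s2 knob 96 [[-17.1, 54.7, 86.1], [3.8, 65.9, 90.5], [22.9, 76.4, 92.7]]
s2 heldshank 179 [[-14.8, -41.7, 103.5], [17.2, -19.9, 117.3], [24.2, -17.1, 129.7]]
s2 heldlug 216 [[-3.0, -50.8, 142.2], [12.6, -23.0, 160.6], [19.6, -8.5, 174.7]]
t2 sljaw 65 [[-0.7, -13.6, 50.0], [19.2, 0.9, 52.5], [27.7, 5.9, 56.5]]
t2 knob 120 [[-18.9, 55.7, 87.7], [-1.7, 66.1, 91.6], [18.8, 78.0, 95.3]]
```

Call:
{"api": "servo_tool", "payload": {"steps": [{"tx": -0.07, "ty": -0.12, "tz": -0.5, "yaw": 0, "claw": 1.0}, {"tx": 0, "ty": 0, "tz": -1, "yaw": 0, "claw": 1.0}, {"tx": 0, "ty": 0, "tz": -1.2, "yaw": 0, "claw": 1.0}, {"tx": 0, "ty": 0, "tz": -1.2, "yaw": 0, "claw": 1.0}, {"tx": 0, "ty": 0, "tz": -1.2, "yaw": 0, "claw": 1.0}, {"tx": 0, "ty": 0, "tz": -1, "yaw": 0, "claw": 1.0}, {"tx": 0, "ty": 0, "tz": -0.6, "yaw": 0, "claw": 1.0}, {"tx": 0, "ty": 0, "tz": -0.5, "yaw": 0, "claw": 1.0}, {"tx": 0, "ty": 0, "tz": 0, "yaw": 0, "claw": 1.0}, {"tx": 0, "ty": 0, "tz": 0, "yaw": 0, "claw": 1.0}, {"tx": 0, "ty": 0, "tz": 0, "yaw": 0, "claw": 1.0}]}}

```text
time_s: 8.15
position: [0.4991, -0.1876, 0.0892]
tool_rot: [[0.964, 0.265, 0.001], [0.265, -0.964, -0.0], [0.001, 0.001, -1.0]]
ft_force: [-0.6, -0.0, -3.7]
grip_width: 0.0153
gripper_force: 49.4
```

Call:
{"api": "servo_tool", "payload": {"steps": [{"tx": 0, "ty": 0, "tz": -0.1, "yaw": 0, "claw": 1.0}, {"tx": 0, "ty": 0, "tz": -0.1, "yaw": 0, "claw": 1.0}, {"tx": 0, "ty": 0, "tz": 0, "yaw": 0, "claw": 1.0}, {"tx": 0, "ty": 0, "tz": 0, "yaw": 0, "claw": 1.0}]}}

```text
time_s: 8.55
position: [0.4989, -0.1875, 0.0868]
tool_rot: [[0.964, 0.265, 0.0], [0.265, -0.964, 0.0], [0.0, 0.0, -1.0]]
ft_force: [-0.3, 0.2, -4.4]
grip_width: 0.0151
gripper_force: 49.4
```

Call:
{"api": "servo_tool", "payload": {"steps": [{"tx": 0, "ty": 0, "tz": -0.1, "yaw": 0, "claw": 1.0}, {"tx": 0, "ty": 0, "tz": -0.1, "yaw": 0, "claw": 1.0}, {"tx": 0, "ty": 0, "tz": 0, "yaw": 0, "claw": 1.0}, {"tx": 0, "ty": 0, "tz": 0, "yaw": 0, "claw": 1.0}]}}

```text
time_s: 8.95
position: [0.4989, -0.1875, 0.0848]
tool_rot: [[0.964, 0.265, -0.0], [0.265, -0.964, 0.0], [-0.0, -0.0, -1.0]]
ft_force: [-0.7, 0.9, -3.5]
grip_width: 0.0151
gripper_force: 49.4
```

Call:
{"api": "servo_tool", "payload": {"steps": [{"tx": 0, "ty": 0, "tz": -0.05, "yaw": 0, "claw": 1.0}, {"tx": 0, "ty": 0, "tz": -0.05, "yaw": 0, "claw": 1.0}, {"tx": 0, "ty": 0, "tz": 0, "yaw": 0, "claw": 1.0}, {"tx": 0, "ty": 0, "tz": 0, "yaw": 0, "claw": 1.0}]}}

```text
time_s: 9.35
position: [0.4989, -0.1875, 0.0838]
tool_rot: [[0.964, 0.265, -0.0], [0.265, -0.964, 0.0], [-0.0, -0.0, -1.0]]
ft_force: [-0.6, 0.3, -3.3]
grip_width: 0.0151
gripper_force: 49.4
```

Call:
{"api": "servo_tool", "payload": {"steps": [{"tx": 0, "ty": 0, "tz": -0.05, "yaw": 0, "claw": 1.0}, {"tx": 0, "ty": 0, "tz": 0, "yaw": 0, "claw": 1.0}, {"tx": 0, "ty": 0, "tz": 0, "yaw": 0, "claw": 1.0}]}}

```text
time_s: 9.65
position: [0.4989, -0.1876, 0.0835]
tool_rot: [[0.964, 0.265, 0.0], [0.265, -0.964, -0.0], [0.0, 0.0, -1.0]]
ft_force: [-0.2, -0.5, -1.2]
grip_width: 0.0152
gripper_force: 49.7
```

Call:
{"api": "servo_tool", "payload": {"steps": [{"tx": 0, "ty": 0, "tz": -0.05, "yaw": 0, "claw": 1.0}, {"tx": 0, "ty": 0, "tz": 0, "yaw": 0, "claw": 1.0}, {"tx": 0, "ty": 0, "tz": 0, "yaw": 0, "claw": 1.0}]}}

```text
time_s: 9.95
position: [0.499, -0.1876, 0.0835]
tool_rot: [[0.964, 0.265, 0.001], [0.265, -0.964, -0.0], [0.0, 0.001, -1.0]]
ft_force: [-2.0, 0.2, 5.9]
grip_width: 0.0153
gripper_force: 50.7
```

Contact came at the expected height. I release and rise.

Call:
{"api": "servo_tool", "payload": {"steps": [{"tx": 0, "ty": 0, "tz": 0.03, "yaw": 0, "claw": 1.4}, {"tx": 0, "ty": 0, "tz": 0, "yaw": 0, "claw": 2.0}, {"tx": 0, "ty": 0, "tz": 0, "yaw": 0, "claw": 3.0}, {"tx": 0, "ty": 0, "tz": 0, "yaw": 0, "claw": 4.0}, {"tx": 0, "ty": 0, "tz": 0, "yaw": 0, "claw": 4.0}, {"tx": 0, "ty": 0, "tz": 0, "yaw": 0, "claw": 4.0}, {"tx": 0, "ty": 0, "tz": 1, "yaw": 0, "claw": 4.0}, {"tx": 0, "ty": 0, "tz": 2, "yaw": 0, "claw": 4.0}, {"tx": 0, "ty": 0, "tz": 3, "yaw": 0, "claw": 4.0}, {"tx": 0, "ty": 0, "tz": 3, "yaw": 0, "claw": 4.0}, {"tx": 0, "ty": 0, "tz": 3, "yaw": 0, "claw": 4.0}]}}

```text
time_s: 11.05
position: [0.4988, -0.1874, 0.2051]
tool_rot: [[0.964, 0.265, 0.001], [0.265, -0.964, -0.0], [0.0, 0.0, -1.0]]
ft_force: [0.8, -0.2, -0.9]
grip_width: 0.0396
gripper_force: 0.0
```

Call:
{"api": "servo_tool", "payload": {"steps": [{"tx": -0.13, "ty": 0.48, "tz": 0, "yaw": 8.0, "claw": 4.0}, {"tx": -0.13, "ty": 0.48, "tz": 0, "yaw": 8.05, "claw": 4.0}, {"tx": -0.13, "ty": 0.47, "tz": 0, "yaw": 8.05, "claw": 4.0}, {"tx": -0.13, "ty": 0.47, "tz": 0, "yaw": 8.05, "claw": 4.0}, {"tx": -0.13, "ty": 0.47, "tz": 0, "yaw": 8.05, "claw": 4.0}, {"tx": -0.13, "ty": 0.47, "tz": 0, "yaw": 8.05, "claw": 4.0}, {"tx": -0.13, "ty": 0.47, "tz": 0, "yaw": 8.05, "claw": 4.0}, {"tx": -0.13, "ty": 0.47, "tz": 0, "yaw": 8.05, "claw": 4.0}, {"tx": -0.13, "ty": 0.47, "tz": 0, "yaw": 8.05, "claw": 4.0}, {"tx": -0.13, "ty": 0.47, "tz": 0, "yaw": 8.05, "claw": 4.0}, {"tx": -0.13, "ty": 0.47, "tz": 0, "yaw": 8.05, "claw": 4.0}, {"tx": -0.13, "ty": 0.47, "tz": 0, "yaw": 8.05, "claw": 4.0}, {"tx": -0.13, "ty": 0.47, "tz": 0, "yaw": 8.05, "claw": 4.0}, {"tx": -0.13, "ty": 0.47, "tz": 0, "yaw": 8.05, "claw": 4.0}, {"tx": -0.13, "ty": 0.47, "tz": 0, "yaw": 8.05, "claw": 4.0}, {"tx": -0.13, "ty": 0.47, "tz": 0, "yaw": 8.05, "claw": 4.0}, {"tx": -0.13, "ty": 0.47, "tz": 0, "yaw": 8.05, "claw": 4.0}, {"tx": -0.13, "ty": 0.47, "tz": 0, "yaw": 8.05, "claw": 4.0}, {"tx": -0.13, "ty": 0.47, "tz": 0, "yaw": 8.05, "claw": 4.0}, {"tx": -0.13, "ty": 0.47, "tz": 0, "yaw": 8.05, "claw": 4.0}]}}

```text
time_s: 13.05
position: [0.4728, -0.0931, 0.2039]
tool_rot: [[-0.998, 0.059, 0.001], [0.059, 0.998, -0.0], [-0.001, -0.0, -1.0]]
ft_force: [-0.3, -0.4, -0.6]
grip_width: 0.0402
gripper_force: 0.0
```

```bash
python3 - <<'E'
from h import *
o=env.observe();print(o['position'],o['q'].round(1), np.degrees(np.arctan2(*o['tool_rot'][1::-1,1])))
p,d=env.get_image('scene');np.savez('pics/s3.npz',p=p,d=d)
p2,d2=env.get_image('top');np.savez('pics/t3.npz',p=p2,d=d2)
a=np.hstack([cv2.resize(p[80:210,250:390],(400,371)),cv2.resize(p2[210:310,335:445],(400,371))]);save('g3.png',a)
E
```

```text
[ 0.47280479 -0.09308812  0.20389704] [ -25.3   17.5   89.4    0.    73.1 -111.9] 86.6333814635642
```

View pics/g3.png

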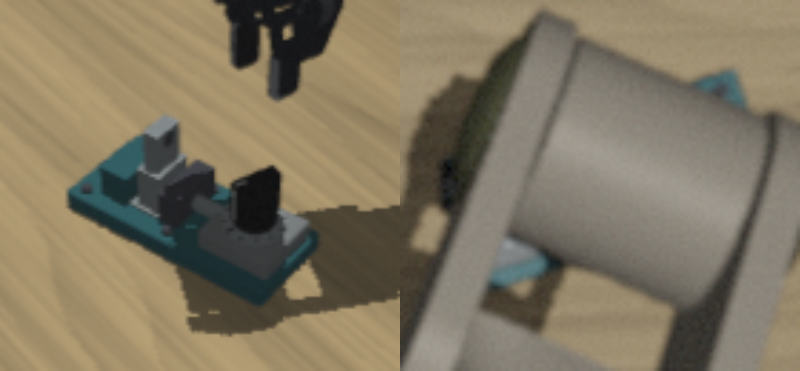

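In the scene half, the blank stands upright between the jaws at (160,165), and the gripper is above the knob at (255,200). The arm hides the fixture in the top view. I descend on the knob.

Call:
{"api": "servo_tool", "payload": {"steps": [{"tx": 0, "ty": 0, "tz": -2, "yaw": 0, "claw": 4.0}, {"tx": 0, "ty": 0, "tz": -2.5, "yaw": 0, "claw": 4.0}, {"tx": 0, "ty": 0, "tz": -2.5, "yaw": 0, "claw": 4.0}, {"tx": 0, "ty": 0, "tz": -2.5, "yaw": 0, "claw": 4.0}, {"tx": 0, "ty": 0, "tz": -2, "yaw": 0, "claw": 4.0}, {"tx": 0, "ty": 0, "tz": -0.95, "yaw": 0, "claw": 4.0}, {"tx": 0, "ty": 0, "tz": 0, "yaw": 0, "claw": 4.0}, {"tx": 0, "ty": 0, "tz": 0, "yaw": 0, "claw": 3.0}, {"tx": 0, "ty": 0, "tz": 0, "yaw": 0, "claw": 2.2}, {"tx": 0, "ty": 0, "tz": 0, "yaw": 0, "claw": 2.2}, {"tx": 0, "ty": 0, "tz": 0, "yaw": 0, "claw": 2.2}], "newtons": 25}}

```text
time_s: 14.25
position: [0.4731, -0.0934, 0.0791]
tool_rot: [[-0.998, 0.065, 0.001], [0.065, 0.998, -0.0], [-0.001, -0.0, -1.0]]
ft_force: [-0.5, -0.2, 0.9]
grip_width: 0.0219
gripper_force: 0.0
```

Call:
{"api": "servo_tool", "payload": {"steps": [{"tx": 0, "ty": 0, "tz": 0, "yaw": 0, "claw": 1.8}, {"tx": 0, "ty": 0, "tz": 0, "yaw": 0, "claw": 1.0}, {"tx": 0, "ty": 0, "tz": 0, "yaw": 0, "claw": 1.0}, {"tx": 0, "ty": 0, "tz": 0, "yaw": 0, "claw": 1.0}, {"tx": 0, "ty": 0, "tz": 0, "yaw": 0, "claw": 1.0}]}}

```text
time_s: 14.75
position: [0.4732, -0.0942, 0.079]
tool_rot: [[-0.998, 0.065, 0.001], [0.065, 0.998, -0.002], [-0.001, -0.002, -1.0]]
ft_force: [-1.0, -4.5, 3.1]
grip_width: 0.0136
gripper_force: 26.5
```

```bash
cat >> h.py <<'E'
def st(k=6):
    o=env.observe(); print('t',o['time_s'],'ang',round(np.degrees(np.arctan2(*o['tool_rot'][1::-1,1])),1),'q6',round(o['q'][5],1),'T',np.round(o['wrist_torque'],3),'F',np.round(o['ft_force'],1),'grip',round(o['grip_width'],4))
def jaw():
    p,d=env.get_image('scene');P=cloud('scene',d)
    a=np.radians(15.35);R=np.array([[np.cos(a),-np.sin(a)],[np.sin(a),np.cos(a)]]);o=np.array([.4907,-.1570])
    F=np.dstack([(P[...,:2]-o)@R,P[...,2:]])*1000
    q=F[(F[...,2]>48)&(F[...,2]<58)&(F[...,1]>-45)&(F[...,1]<25)&(abs(F[...,0])>22)&(abs(F[...,0])<40)]
    l=F[(F[...,2]>75)&(F[...,2]<101)&(F[...,1]>-60)&(F[...,1]<0)&(abs(F[...,0])<40)]
    print('jaw y',len(q),np.percentile(q[:,1],[2,50,98]).round(1),'lug',np.median(l,0).round(1)); return p
E
python3 -c "
from h import *
st();jaw();st()"
```

```text
t 14.75 ang 86.3 q6 -111.6 T [-0.828  0.211 -0.208] F [-1.  -4.5  3.1] grip 0.0136
jaw y 39 [-24.6  -5.1   5. ] lug [  6.5 -27.3  92.1]
t 14.8 ang 86.3 q6 -111.6 T [-0.81   0.199 -0.212] F [-1.9 -5.7  2.5] grip 0.0139
```

Call:
{"api": "servo_tool", "payload": {"steps": [{"tx": 0, "ty": -0.1, "tz": 0, "yaw": -2, "claw": 1.0}, {"tx": 0, "ty": 0, "tz": 0, "yaw": -4, "claw": 1.0}, {"tx": 0, "ty": 0, "tz": 0, "yaw": -6, "claw": 1.0}, {"tx": 0, "ty": 0, "tz": 0, "yaw": -6, "claw": 1.0}, {"tx": 0, "ty": 0, "tz": 0, "yaw": -6, "claw": 1.0}, {"tx": 0, "ty": 0, "tz": 0, "yaw": -6, "claw": 1.0}, {"tx": 0, "ty": 0, "tz": 0, "yaw": -6, "claw": 1.0}, {"tx": 0, "ty": 0, "tz": 0, "yaw": -4, "claw": 1.0}, {"tx": 0, "ty": 0, "tz": 0, "yaw": 0, "claw": 1.0}]}}

```text
time_s: 15.7
position: [0.4734, -0.0939, 0.079]
tool_rot: [[-0.722, 0.691, 0.002], [0.691, 0.722, 0.001], [-0.001, 0.001, -1.0]]
ft_force: [2.6, 5.0, 4.3]
grip_width: 0.0134
gripper_force: 26.6
```

```bash
python3 -c "
from h import *
st();p=jaw();save('g4.png',cv2.resize(p[80:210,250:390],None,fx=4,fy=4));st()"
```

```text
t 15.7 ang 46.3 q6 -71.7 T [ 0.711 -0.467  0.045] F [2.6 5.  4.3] grip 0.0134
jaw y 44 [-34.4  -9.9   2. ] lug [  6.7 -27.2  93.7]
t 15.75 ang 46.4 q6 -71.8 T [ 0.911 -0.545  0.056] F [2.7 4.2 5. ] grip 0.0133
```

View pics/g4.png

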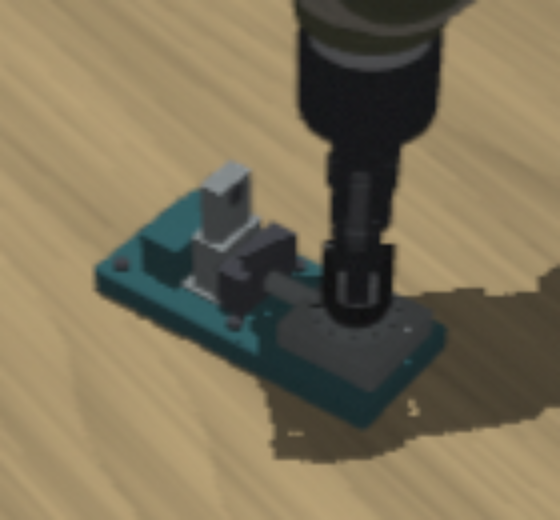

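The jaw has advanced about 3.5 mm (crop 250,270) and the blank is still upright at (225,210). I continue in smaller increments and watch the torque.

Call:
{"api": "servo_tool", "payload": {"steps": [{"tx": 0, "ty": 0.05, "tz": 0, "yaw": -5, "claw": 1.0}, {"tx": 0, "ty": 0, "tz": 0, "yaw": -5, "claw": 1.0}, {"tx": 0, "ty": 0, "tz": 0, "yaw": -5, "claw": 1.0}, {"tx": 0, "ty": 0, "tz": 0, "yaw": -5, "claw": 1.0}, {"tx": 0, "ty": 0, "tz": 0, "yaw": 0, "claw": 1.0}]}}

```text
time_s: 16.25
position: [0.4736, -0.0938, 0.079]
tool_rot: [[-0.443, 0.897, 0.002], [0.897, 0.443, -0.0], [-0.001, 0.002, -1.0]]
ft_force: [2.9, 4.0, 5.0]
grip_width: 0.0138
gripper_force: 26.6
```

```bash
python3 -c "
from h import *
st();p=jaw()"
```

```text
t 16.25 ang 26.3 q6 -51.6 T [ 0.707 -0.642  0.087] F [2.9 4.  5. ] grip 0.0138
jaw y 37 [-23.3 -10.3  -0.7] lug [  6.6 -27.1  92.5]
```

Call:
{"api": "servo_tool", "payload": {"steps": [{"tx": 0, "ty": 0, "tz": 0, "yaw": -5, "claw": 1.0}, {"tx": 0, "ty": 0, "tz": 0, "yaw": -5, "claw": 1.0}, {"tx": 0, "ty": 0, "tz": 0, "yaw": 0, "claw": 1.0}]}}

```text
time_s: 16.6
position: [0.4738, -0.0937, 0.079]
tool_rot: [[-0.281, 0.96, 0.002], [0.96, 0.281, -0.0], [-0.001, 0.002, -1.0]]
ft_force: [3.9, 4.0, 3.8]
grip_width: 0.014
gripper_force: 26.6
```

```bash
python3 -c "
from h import *
st();p=jaw()"
```

```text
t 16.6 ang 16.3 q6 -41.6 T [ 0.675 -0.814  0.094] F [3.9 4.  3.8] grip 0.014
jaw y 45 [-37.9 -12.7  -1.4] lug [  7.7 -28.   91.9]
```

Call:
{"api": "servo_tool", "payload": {"steps": [{"tx": 0, "ty": 0, "tz": 0, "yaw": -5, "claw": 1.0}, {"tx": 0, "ty": 0, "tz": 0, "yaw": -5, "claw": 1.0}, {"tx": 0, "ty": 0, "tz": 0, "yaw": 0, "claw": 1.0}]}}

```text
time_s: 16.95
position: [0.4739, -0.0937, 0.079]
tool_rot: [[-0.11, 0.994, 0.003], [0.994, 0.11, -0.0], [-0.0, 0.003, -1.0]]
ft_force: [4.8, 5.0, 3.2]
grip_width: 0.0135
gripper_force: 26.5
```

```bash
python3 -c "
from h import *
st();p=jaw()"
```

```text
t 16.95 ang 6.3 q6 -31.7 T [ 0.808 -0.939  0.075] F [4.8 5.  3.2] grip 0.0135
jaw y 41 [-40.9 -13.5  -1.5] lug [  6.6 -28.6  92.6]
```

Call:
{"api": "servo_tool", "payload": {"steps": [{"tx": 0.05, "ty": 0.05, "tz": 0, "yaw": -5, "claw": 1.0}, {"tx": 0, "ty": 0, "tz": 0, "yaw": -5, "claw": 1.0}, {"tx": 0, "ty": 0, "tz": 0, "yaw": 0, "claw": 1.0}]}}

```text
time_s: 17.3
position: [0.4741, -0.0936, 0.079]
tool_rot: [[0.063, 0.998, 0.002], [0.998, -0.063, -0.001], [-0.001, 0.002, -1.0]]
ft_force: [3.3, 1.5, 4.3]
grip_width: 0.0134
gripper_force: 26.7
```

```bash
python3 -c "
from h import *
st();p=jaw()"
```

```text
t 17.3 ang -3.6 q6 -21.6 T [ 0.207 -0.687  0.056] F [3.3 1.5 4.3] grip 0.0134
jaw y 33 [-28.8 -12.6  -2.5] lug [  6.5 -30.2  93.4]
```

Call:
{"api": "servo_tool", "payload": {"steps": [{"tx": 0, "ty": 0, "tz": 0, "yaw": -5, "claw": 1.0}, {"tx": 0, "ty": 0, "tz": 0, "yaw": -5, "claw": 1.0}, {"tx": 0, "ty": 0, "tz": 0, "yaw": 0, "claw": 1.0}]}}

```text
time_s: 17.65
position: [0.4742, -0.0937, 0.079]
tool_rot: [[0.235, 0.972, 0.002], [0.972, -0.235, -0.001], [-0.0, 0.002, -1.0]]
ft_force: [4.5, 0.8, 4.3]
grip_width: 0.0137
gripper_force: 26.7
```

```bash
python3 -c "
from h import *
st();p=jaw()"
```

```text
t 17.65 ang -13.6 q6 -11.7 T [ 0.117 -0.965  0.008] F [4.5 0.8 4.3] grip 0.0137
jaw y 38 [-39.5 -15.5  -3. ] lug [  7.6 -30.7  92.3]
```

Call:
{"api": "servo_tool", "payload": {"steps": [{"tx": 0, "ty": 0, "tz": 0, "yaw": -5, "claw": 1.0}, {"tx": 0, "ty": 0, "tz": 0, "yaw": -5, "claw": 1.0}, {"tx": 0, "ty": 0, "tz": 0, "yaw": 0, "claw": 1.0}]}}

```text
time_s: 18.0
position: [0.4743, -0.0938, 0.079]
tool_rot: [[0.4, 0.917, 0.003], [0.917, -0.4, -0.001], [0.0, 0.003, -1.0]]
ft_force: [5.4, -0.1, 4.2]
grip_width: 0.0133
gripper_force: 26.6
```

```bash
python3 -c "
from h import *
st();p=jaw()"
```

```text
t 18.0 ang -23.5 q6 -1.7 T [ 0.07  -1.012  0.055] F [ 5.4 -0.1  4.2] grip 0.0133
jaw y 45 [-40.6 -17.6  -4.8] lug [  7.2 -32.1  92. ]
```

The jaw is now pushing the blank toward the fixed jaw. I keep going.

Call:
{"api": "servo_tool", "payload": {"steps": [{"tx": 0.1, "ty": 0, "tz": 0, "yaw": -5, "claw": 1.0}, {"tx": 0, "ty": 0, "tz": 0, "yaw": -5, "claw": 1.0}, {"tx": 0, "ty": 0, "tz": 0, "yaw": 0, "claw": 1.0}]}}

```text
time_s: 18.35
position: [0.4746, -0.0938, 0.079]
tool_rot: [[0.552, 0.834, 0.001], [0.834, -0.552, -0.001], [-0.001, 0.001, -1.0]]
ft_force: [1.9, -1.4, 6.7]
grip_width: 0.0134
gripper_force: 27.0
```

```bash
sed -i "s/'grip',/'e6',round(o['joint_efforts'][5],3),'grip',/" h.py; python3 -c "
from h import *
st();p=jaw()"
```

```text
t 18.35 ang -33.5 q6 8.3 T [-0.2   -0.392  0.039] F [ 1.9 -1.4  6.7] e6 0.833 grip 0.0134
jaw y 39 [-36.2 -17.1  -4.8] lug [  6.6 -31.6  91.9]
```

Call:
{"api": "servo_tool", "payload": {"steps": [{"tx": 0, "ty": 0, "tz": 0, "yaw": -5, "claw": 1.0}, {"tx": 0, "ty": 0, "tz": 0, "yaw": 0, "claw": 1.0}]}}

```text
time_s: 18.6
position: [0.4746, -0.0938, 0.079]
tool_rot: [[0.623, 0.782, 0.001], [0.782, -0.623, -0.001], [-0.001, 0.001, -1.0]]
ft_force: [1.7, -0.5, 6.5]
grip_width: 0.0136
gripper_force: 27.0
```

```bash
python3 -c "
from h import *
st();p=jaw()"
```

```text
t 18.6 ang -38.5 q6 13.3 T [-0.216 -0.384  0.158] F [ 1.7 -0.5  6.5] e6 0.864 grip 0.0136
jaw y 41 [-40.  -17.3  -6.3] lug [  6.2 -31.3  91.7]
```

Call:
{"api": "servo_tool", "payload": {"steps": [{"tx": 0, "ty": 0, "tz": 0, "yaw": -5, "claw": 1.0}, {"tx": 0, "ty": 0, "tz": 0, "yaw": 0, "claw": 1.0}]}}

```text
time_s: 18.85
position: [0.4747, -0.0939, 0.079]
tool_rot: [[0.689, 0.725, 0.001], [0.725, -0.689, -0.001], [-0.0, 0.002, -1.0]]
ft_force: [1.4, -1.5, 6.2]
grip_width: 0.0137
gripper_force: 26.9
```

```bash
python3 -c "
from h import *
st();p=jaw()"
```

```text
t 18.85 ang -43.5 q6 18.3 T [-0.292 -0.4    0.126] F [ 1.4 -1.5  6.2] e6 0.836 grip 0.0137
jaw y 43 [-40.7 -16.   -5.1] lug [  6.7 -32.   92.8]
```

Call:
{"api": "servo_tool", "payload": {"steps": [{"tx": 0, "ty": 0, "tz": 0, "yaw": -5, "claw": 1.0}, {"tx": 0, "ty": 0, "tz": 0, "yaw": 0, "claw": 1.0}]}}

```text
time_s: 19.1
position: [0.4748, -0.094, 0.079]
tool_rot: [[0.749, 0.662, 0.001], [0.662, -0.749, -0.001], [-0.0, 0.002, -1.0]]
ft_force: [2.0, -0.8, 4.9]
grip_width: 0.0139
gripper_force: 26.9
```

```bash
python3 -c "
from h import *
st();p=jaw()"
```

```text
t 19.1 ang -48.5 q6 23.3 T [-0.275 -0.495  0.008] F [ 2.  -0.8  4.9] e6 0.697 grip 0.0139
jaw y 44 [-37.6 -16.3  -5.5] lug [  6.8 -32.1  92. ]
```

Call:
{"api": "servo_tool", "payload": {"steps": [{"tx": 0, "ty": 0, "tz": 0, "yaw": -5, "claw": 1.0}, {"tx": 0, "ty": 0, "tz": 0, "yaw": 0, "claw": 1.0}]}}

```text
time_s: 19.35
position: [0.4748, -0.094, 0.079]
tool_rot: [[0.804, 0.594, 0.001], [0.594, -0.804, -0.001], [0.0, 0.002, -1.0]]
ft_force: [1.9, -2.0, 5.8]
grip_width: 0.0131
gripper_force: 27.0
```

```bash
python3 -c "
from h import *
st()"
```

```text
t 19.35 ang -53.6 q6 28.4 T [-0.393 -0.49  -0.067] F [ 1.9 -2.   5.8] e6 0.583 grip 0.0131
```

Call:
{"api": "servo_tool", "payload": {"steps": [{"tx": 0, "ty": 0, "tz": 0, "yaw": -5, "claw": 1.0}, {"tx": 0, "ty": 0, "tz": 0, "yaw": 0, "claw": 1.0}]}}

```text
time_s: 19.55
position: [0.4748, -0.094, 0.079]
tool_rot: [[0.853, 0.522, 0.001], [0.522, -0.853, -0.001], [0.0, 0.002, -1.0]]
ft_force: [3.9, -1.8, 5.6]
grip_width: 0.0136
gripper_force: 26.9
```

```bash
python3 -c "
from h import *
st()"
```

```text
t 19.55 ang -58.5 q6 33.4 T [-0.387 -0.512 -0.094] F [ 3.9 -1.8  5.6] e6 0.637 grip 0.0136
```

Call:
{"api": "servo_tool", "payload": {"steps": [{"tx": 0, "ty": 0, "tz": 0, "yaw": -5, "claw": 1.0}, {"tx": 0, "ty": 0, "tz": 0, "yaw": 0, "claw": 1.0}]}}

```text
time_s: 19.75
position: [0.4748, -0.0941, 0.079]
tool_rot: [[0.895, 0.446, 0.001], [0.446, -0.895, -0.002], [0.0, 0.002, -1.0]]
ft_force: [3.0, -2.6, 5.3]
grip_width: 0.0136
gripper_force: 26.8
```

```bash
python3 -c "
from h import *
st()"
```

```text
t 19.75 ang -63.5 q6 38.3 T [-0.502 -0.542  0.076] F [ 3.  -2.6  5.3] e6 0.775 grip 0.0136
```

Call:
{"api": "servo_tool", "payload": {"steps": [{"tx": 0, "ty": 0, "tz": 0, "yaw": -5, "claw": 1.0}, {"tx": 0, "ty": 0, "tz": 0, "yaw": 0, "claw": 1.0}]}}

```text
time_s: 19.95
position: [0.4748, -0.0942, 0.079]
tool_rot: [[0.93, 0.366, 0.001], [0.366, -0.93, -0.002], [0.0, 0.002, -1.0]]
ft_force: [2.5, -3.5, 5.6]
grip_width: 0.0139
gripper_force: 26.8
```

```bash
python3 -c "
from h import *
st();jaw()"
```

```text
t 19.95 ang -68.5 q6 43.3 T [-0.474 -0.431  0.141] F [ 2.5 -3.5  5.6] e6 0.868 grip 0.0139
jaw y 44 [-43.1 -16.8  -5.3] lug [  6.4 -32.1  91.9]
```

Call:
{"api": "servo_tool", "payload": {"steps": [{"tx": 0, "ty": 0, "tz": 0, "yaw": -5, "claw": 1.0}, {"tx": 0, "ty": 0, "tz": 0, "yaw": 0, "claw": 1.0}]}}

```text
time_s: 20.2
position: [0.4749, -0.0942, 0.079]
tool_rot: [[0.959, 0.284, 0.001], [0.284, -0.959, -0.002], [0.001, 0.002, -1.0]]
ft_force: [3.1, -4.2, 6.2]
grip_width: 0.0137
gripper_force: 26.8
```

```bash
python3 -c "
from h import *
st();jaw()"
```

```text
t 20.2 ang -73.5 q6 48.3 T [-0.591 -0.434  0.126] F [ 3.1 -4.2  6.2] e6 0.837 grip 0.0137
jaw y 45 [-38.  -14.5  -4.8] lug [  6.2 -32.3  91.4]
```

The torque is a clean 30° sinusoid. The jaw bit near a tool angle of -33°, so the stops are at -63°, -93° and -123°. The target is -123°, which is 49.5° more.

Call:
{"api": "servo_tool", "payload": {"steps": [{"tx": 0.05, "ty": -0.05, "tz": 0, "yaw": -5, "claw": 1.0}, {"tx": 0, "ty": 0, "tz": 0, "yaw": -5, "claw": 1.0}, {"tx": 0, "ty": 0, "tz": 0, "yaw": -5, "claw": 1.0}, {"tx": 0, "ty": 0, "tz": 0, "yaw": -5, "claw": 1.0}, {"tx": 0, "ty": 0, "tz": 0, "yaw": -5, "claw": 1.0}, {"tx": 0, "ty": 0, "tz": 0, "yaw": 0, "claw": 1.0}]}}

```text
time_s: 20.85
position: [0.4749, -0.0946, 0.079]
tool_rot: [[0.989, -0.148, 0.0], [-0.148, -0.989, -0.002], [0.0, 0.002, -1.0]]
ft_force: [1.0, -3.5, 7.4]
grip_width: 0.0139
gripper_force: 27.0
```

```bash
python3 -c "
from h import *
st()"
```

```text
t 20.85 ang -98.5 q6 73.3 T [-0.634 -0.059  0.086] F [ 1.  -3.5  7.4] e6 0.919 grip 0.0139
```

Call:
{"api": "servo_tool", "payload": {"steps": [{"tx": 0, "ty": 0, "tz": 0, "yaw": -5, "claw": 1.0}, {"tx": 0, "ty": 0, "tz": 0, "yaw": -5, "claw": 1.0}, {"tx": 0, "ty": 0, "tz": 0, "yaw": -5, "claw": 1.0}, {"tx": 0, "ty": 0, "tz": 0, "yaw": 0, "claw": 1.0}]}}

```text
time_s: 21.25
position: [0.4749, -0.0948, 0.079]
tool_rot: [[0.917, -0.399, 0.0], [-0.399, -0.917, -0.002], [0.001, 0.002, -1.0]]
ft_force: [1.1, -4.1, 7.3]
grip_width: 0.0134
gripper_force: 27.2
```

```bash
python3 -c "
from h import *
st()"
```

```text
t 21.25 ang -113.5 q6 88.3 T [-0.864  0.05  -0.112] F [ 1.1 -4.1  7.3] e6 0.642 grip 0.0134
```

Call:
{"api": "servo_tool", "payload": {"steps": [{"tx": 0, "ty": 0, "tz": 0, "yaw": -5, "claw": 1.0}, {"tx": 0, "ty": 0, "tz": 0, "yaw": -4, "claw": 1.0}, {"tx": 0, "ty": 0, "tz": 0, "yaw": 0, "claw": 1.0}]}}

```text
time_s: 21.55
position: [0.4748, -0.0949, 0.079]
tool_rot: [[0.843, -0.537, -0.0], [-0.537, -0.843, -0.002], [0.001, 0.002, -1.0]]
ft_force: [0.5, -5.4, 6.0]
grip_width: 0.0136
gripper_force: 27.1
```

```bash
python3 -c "
from h import *
st();jaw()"
```

```text
t 21.55 ang -122.5 q6 97.3 T [-0.992  0.112  0.012] F [ 0.5 -5.4  6. ] e6 0.653 grip 0.0136
jaw y 50 [-40.6 -16.4  -5.2] lug [  6.1 -31.6  92.4]
```

Call:
{"api": "servo_tool", "payload": {"steps": [{"tx": 0, "ty": -0.1, "tz": 0, "yaw": 0, "claw": 1.0}, {"tx": 0, "ty": 0, "tz": 0, "yaw": 0, "claw": 1.0}, {"tx": 0, "ty": 0, "tz": 0, "yaw": 0, "claw": 2.0}, {"tx": 0, "ty": 0, "tz": 0, "yaw": 0, "claw": 3.5}, {"tx": 0, "ty": 0, "tz": 0, "yaw": 0, "claw": 3.5}, {"tx": 0, "ty": 0, "tz": 0, "yaw": 0, "claw": 3.5}, {"tx": 0, "ty": 0, "tz": 1, "yaw": 0, "claw": 3.5}, {"tx": 0, "ty": 0, "tz": 2, "yaw": 0, "claw": 3.5}, {"tx": 0, "ty": 0, "tz": 3, "yaw": 0, "claw": 3.5}, {"tx": 0, "ty": 0, "tz": 4, "yaw": 0, "claw": 3.5}, {"tx": 0, "ty": 0, "tz": 4, "yaw": 0, "claw": 3.5}, {"tx": 0, "ty": 0, "tz": 2, "yaw": 0, "claw": 3.5}]}}

```text
time_s: 22.8
position: [0.4753, -0.0949, 0.2427]
tool_rot: [[0.842, -0.54, 0.005], [-0.54, -0.842, -0.002], [0.005, -0.001, -1.0]]
ft_force: [-0.2, -0.4, -1.0]
grip_width: 0.0352
gripper_force: 0.0
```

Call:
{"api": "servo_tool", "payload": {"steps": [{"tx": -1, "ty": -2, "tz": 0, "yaw": 0, "claw": 3.5}, {"tx": -2, "ty": -4, "tz": 0, "yaw": 0, "claw": 3.5}, {"tx": -2, "ty": -4, "tz": 0, "yaw": 0, "claw": 3.5}, {"tx": -2, "ty": -4, "tz": 0, "yaw": 0, "claw": 3.5}, {"tx": -2, "ty": -4, "tz": 0, "yaw": 0, "claw": 3.5}, {"tx": -2, "ty": -4, "tz": 0, "yaw": 0, "claw": 3.5}, {"tx": -2, "ty": -4, "tz": 0, "yaw": 0, "claw": 3.5}, {"tx": -2, "ty": -4, "tz": 0, "yaw": 0, "claw": 3.5}, {"tx": -2, "ty": -4, "tz": 0, "yaw": 0, "claw": 3.5}, {"tx": -2, "ty": -4, "tz": 0, "yaw": 0, "claw": 3.5}, {"tx": -1, "ty": -2, "tz": 0, "yaw": 0, "claw": 3.5}, {"tx": 0, "ty": 0, "tz": 0, "yaw": 0, "claw": 3.5}, {"tx": 0, "ty": 0, "tz": 0, "yaw": 0, "claw": 3.5}]}}

```text
time_s: 24.1
position: [0.2748, -0.4945, 0.2389]
tool_rot: [[0.841, -0.54, 0.0], [-0.54, -0.841, 0.001], [-0.0, -0.0, -1.0]]
ft_force: [0.9, 0.6, 0.5]
grip_width: 0.0351
gripper_force: 0.0
```

```bash
python3 - <<'E'
from h import *
st();p=jaw()
p2,d2=env.get_image('top');P=cloud('top',d2)
sub=np.zeros(P.shape[:2],bool); sub[215:305,335:450]=1
def F(q):
    a=np.radians(15.35);R=np.array([[np.cos(a),-np.sin(a)],[np.sin(a),np.cos(a)]]);return (q[...,:2]-[.4907,-.1570])@R*1000
k=P[sub&(P[...,2]>.085)&(F(P)[...,1]>40)];print('knob',cv2.minAreaRect((k[:,:2]*1000).astype(np.float32)))
l=P[sub&(P[...,2]>.085)&(F(P)[...,1]<0)];print('lug',len(l),F(l).mean(0),cv2.minAreaRect((F(l)).astype(np.float32)),np.median(l[:,2]))
a=np.hstack([cv2.resize(p[80:210,250:390],(400,371)),cv2.resize(p2[210:310,335:445],(400,371),interpolation=cv2.INTER_CUBIC)]);save('g5.png',a)
E
```

```text
t 24.1 ang -122.7 q6 49.8 T [-0.02  -0.013  0.031] F [0.9 0.6 0.5] e6 -0.038 grip 0.0351
jaw y 47 [-40.3 -15.6  -4.8] lug [  7.  -31.7  91.9]
knob ((472.81585693359375, -93.24817657470703), (14.032755851745605, 42.679115295410156), 57.856075286865234)
lug 110 [ -0.07414636 -34.89450551] ((0.07336044311523438, -35.65233612060547), (29.940128326416016, 16.728269577026367), 3.9569270610809326) 0.09735622039520275
```

View pics/g5.png

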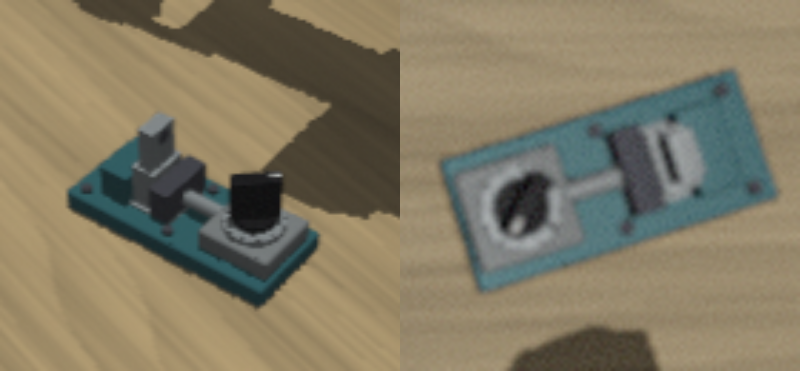

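The blank is clamped upright and centred: the lug is at fixture (0, -35.5). The knob turned about 208° in all, and its mark points down-left at (517,228). I check the collar's long mark as an independent count of the clicks.

```bash
python3 - <<'E'
from h import *
c=np.array([.4730,-.0932])
for n in('top','scene'):
    p,_=env.get_image(n);g=cv2.cvtColor(p,cv2.COLOR_RGB2GRAY).astype(np.float32)
    m,f,T=cam(n);off=np.array([0,0]) if n=='top' else np.array([.0033,.0009])
    th=np.arange(0,360,6);out=[]
    for r in(.0205,.022,.0235,.025):
        X=np.c_[c[0]+off[0]+r*np.cos(np.radians(th)),c[1]+off[1]+r*np.sin(np.radians(th)),np.full(len(th),.046)]
        q=(X-T[:3,3])@T[:3,:3];u=(q[:,:2]/q[:,2:]*f+[m['cx'],m['cy']]).astype(np.float32)
        out.append(cv2.remap(g,u[None,:,0],u[None,:,1],cv2.INTER_LINEAR)[0])
    print(n);print(np.c_[th-360*(th>180),np.array(out).T.round()].astype(int)[:, :].T.tolist())
E
```

```text
top
[[0, 6, 12, 18, 24, 30, 36, 42, 48, 54, 60, 66, 72, 78, 84, 90, 96, 102, 108, 114, 120, 126, 132, 138, 144, 150, 156, 162, 168, 174, 180, -174, -168, -162, -156, -150, -144, -138, -132, -126, -120, -114, -108, -102, -96, -90, -84, -78, -72, -66, -60, -54, -48, -42, -36, -30, -24, -18, -12, -6], [122, 132, 133, 132, 133, 140, 144, 146, 144, 141, 143, 144, 145, 144, 146, 148, 146, 153, 155, 155, 147, 138, 129, 127, 129, 127, 135, 137, 140, 144, 149, 157, 161, 159, 154, 152, 153, 154, 144, 129, 111, 128, 138, 143, 142, 140, 139, 139, 134, 125, 95, 68, 50, 39, 41, 38, 35, 40, 60, 95], [134, 146, 149, 148, 146, 153, 156, 159, 154, 153, 151, 156, 159, 155, 155, 156, 157, 167, 163, 160, 159, 152, 150, 150, 142, 141, 148, 156, 157, 157, 158, 164, 166, 163, 158, 155, 156, 158, 154, 131, 118, 132, 149, 153, 150, 148, 150, 152, 148, 138, 108, 72, 48, 41, 44, 44, 43, 57, 84, 112], [141, 154, 157, 152, 150, 154, 157, 160, 156, 150, 153, 158, 160, 158, 157, 157, 165, 165, 160, 157, 152, 158, 160, 155, 147, 144, 154, 157, 157, 156, 155, 160, 163, 161, 152, 147, 150, 157, 150, 131, 119, 133, 148
[... 1054 characters left out ...]
 104, 97, 91, 80, 59, 28, 21, 18, 18, 17, 19, 18, 18, 18, 17, 17, 18, 18, 18, 20, 18, 17, 17, 18, 19, 18, 35, 53, 92, 103, 92, 90, 92, 97, 93, 99, 125, 116], [102, 118, 116, 117, 89, 102, 120, 122, 121, 92, 73, 106, 118, 122, 130, 110, 112, 124, 133, 128, 124, 119, 116, 118, 118, 112, 104, 73, 32, 18, 19, 16, 17, 18, 17, 17, 17, 17, 18, 19, 18, 19, 17, 17, 18, 19, 18, 37, 61, 70, 111, 126, 114, 103, 103, 112, 107, 109, 119, 92], [80, 98, 94, 99, 83, 94, 107, 103, 95, 78, 68, 92, 104, 102, 107, 98, 100, 112, 117, 113, 108, 103, 115, 129, 129, 107, 114, 111, 78, 24, 17, 16, 16, 19, 16, 18, 18, 17, 18, 19, 18, 18, 18, 18, 18, 18, 23, 59, 85, 94, 116, 131, 127, 110, 108, 120, 116, 107, 102, 76]]
```

The collar's long mark is at about -121° and the knob's mark is at about -212°. That is 90° clockwise, exactly three clicks.

```bash
python3 -c "
from h import *
print(env.close_job())"
```

```text
the job is handed in; nothing more can be done
None
```

The blank is clamped upright on the bed, centred along the jaws, the knob was stopped at exactly three clicks and let go, and the job is handed in at about 24 s; the file, oil can and tray were never approached, though I took no final measurement of them.

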